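# Probe check on the spring plate

## Task

Ready the ultrasound probe tester for a new check: press the red mushroom on its stop box all the way down, let it spring up, and then twist its head clockwise to the end stop (white bar at the green dot). Then take the white wireless probe out of its holder and hold it upright on the tester's spring plate, foot flat on it, centred on the blue dot and lying along the red line, pushing lightly so that the plate sinks about half of its 12 mm travel and never pushing it hard against its stop. Finish while still holding the probe there, steady, without letting go, and leave the bottle, jar and other things on the table where they are.

Things in the scene. Friction and masses are not known exactly. Their poses are not given: they have to be found in the camera images.
- stop_top (a point): Centre of the top face of the red round mushroom head (40 mm dia, 21 mm high, gripped round its side). The head stands on a 24 mm dia black neck; its underside is 22 mm above the flat yellow top of the stop box (100 x 100 x 55 mm high, fixed to the table), so this point is 98 mm above the table when the mushroom is up. z is up.
- stop_press (a joint): How far the mushroom is pushed down, m: 0 up, 0.008 fully down. Spring: 3 N to start moving, 8 N fully down; it does not latch and springs up by itself when let go.
- stop_twist (a joint): Turn of the mushroom head about its upright axis, rad, growing clockwise as seen from above: 1.2 is the end stop (reset), where the white bar on the head points at the green dot on the box. Starts between 0 and 0.25. Light friction (0.03 N m), stays where it is left; turns whether pressed or not.
- probe_grip (a point): Grip point of the white wireless ultrasound probe with two blue bands (no cable, 180 g): centre of its handle, 102 mm above the underside of its foot. The handle is 34 mm (along x) by 24 mm (along y) from 66 to 140 mm above the foot, where the probe ends; below it widens in steps to a head 58 x 24 mm. x lies along the long side of the foot, z points from the foot up along the handle. It starts upright, foot down, in the holder.
- probe_foot (a point): Centre of the underside of the probe's flat black foot (56 mm along x, 20 mm along y). Same axes as probe_grip.
- holder: Probe holder fixed to the table: steel base 120 x 90 x 6 mm carrying an open-topped blue pocket 74 x 40 mm outside, 64 x 30 mm inside; its rim is 51 mm and its inner floor 11 mm above the table. Origin on the table under its centre; x along the pocket's long side.
- target (a point): Marked spot: blue dot where a red line (80 mm, along this point's x) and a shorter blue line cross, at the centre of the top of the tester's light grey spring plate (100 x 70 mm). z is up. The plate top is 78 mm above the table when not pushed; the white tester body below (170 x 130 x 50 mm high, blue stripe) is fixed to the table.
- plate_press (a joint): How far the spring plate is pushed down, m: 0 up, 0.012 at its stop. Spring: about 2 N to start moving, then 0.8 N per mm (about 7 N half-way, 11.7 N at the stop). The plate only slides straight down and stays level.
- probe: The same probe, origin at the centre of the underside of its foot, axes as probe_grip.
- gel_bottle_mid (a point): Centre, half-way up, of the upright blue bottle, 54 dia x 150 high; bystander (mm).
- pill_jar_mid (a point): Centre, half-way up, of the upright orange jar, 48 dia x 75 high; bystander (mm).
- tape_roll_mid (a point): Centre, half-way up, of the paper tape roll lying flat, 72 dia x 25 high; bystander (mm).
- steel_bowl_mid (a point): Centre, half-way up, of the small steel bowl, 100 dia x 40 high; bystander (mm).
- glucose_meter_mid (a point): Centre, half-way up, of the grey hand meter lying flat, 55 x 85 x 20; bystander (mm).
- tester: The probe tester as a whole (fixed body and spring plate), origin on the table under its centre, directly below the marked spot; same axes as target.
Not all that is in view belongs to the job. Leave any pink or purple look-alike of the part that bears stop_top alone.

How it is judged:
On the way, in this order (a step that is already met when the one before it is completed fails the run):
1. the mushroom is pressed down (6.5 of 8 mm) (value of joint stop_press above 0.0065 m), for 0.1 s.
2. the mushroom is up again and its head is twisted clockwise to the end (at least 1.0 of 1.2 rad) (value of joint stop_twist above 1 rad and value of joint stop_press below 0.002 m), for 0.2 s.
3. the probe is lifted clear of its holder (z of probe_foot in the frame of holder above 0.055 m), for 0.1 s.
At the end, for the whole second after the job is handed in: Probe held by the gripper, upright within 0.10 rad, foot within 8 mm of the dot and 0.16 rad of the red line (either way round), plate sunk 2.5 to 9.5 mm by the probe alone (2 to 11 N), steady; mushroom up, head twisted at least 1.0 rad (all of step 2 and horizontal distance between probe_foot and target below 0.008 m and angle between probe_foot's own z axis and vertical below 0.1 rad and angle between the x axis of probe_foot and the x axis of target, either way round below 0.16 rad and value of joint plate_press between 0.0025 and 0.0095 m and z of probe_foot in the frame of target below 0.004 m and contact force between probe and tester between 2 and 11 N and contact force between each of the arm, the fingers and tester below 0.5 N and contact force between the fingers and probe above 1 N and linear speed of probe below 0.02 m/s); the arm keeps its last pose, push and grip.
It fails at once if the probe is pushed hard against the plate's stop (over 20 N) (contact force between probe and tester above 20 N).
It fails at once if a bystander is moved by more than 30 mm (distance of any of gel_bottle_mid, pill_jar_mid, tape_roll_mid, steel_bowl_mid, glucose_meter_mid from where it was at the start of the episode above 0.03 m).
It also fails if it takes over 72 s, if anything falls off the work surface, if the arm or the gripper's body presses on something with over 40 N, if the wrist force passes 120 N, or if a joint passes its speed limit or range.

## Robot

A 6-joint arm with a two-finger parallel gripper is mounted at the origin on the work surface. World frame = base frame: x ahead of the robot, y to its left, z up, the work surface at z = 0. Lengths are in m, angles in rad, forces in N, time in s.
With the tool pointing down it reaches from about 0.35 to 1 m from the base axis. Payload 7.1 kg.
Tool frame: the origin (TCP) lies between the finger pads; the fingertips stand 22 mm ahead of it and the grasp point (between the pads) lies 3 mm ahead of it; z points along the fingers, y is the line along which they close (so a half turn about z gives the same grasp; the last joint's range is limited). The gripper opens to 85 mm and grips with 20 to 120 N. Pads are 22 mm wide; open, the fingers measure 114 mm over their backs; the gripper's body (76 mm by 85 mm) begins 54 mm behind the grasp point. The pads swing forward as they close: fully open they stand 13 mm farther back than shut.
Start: joints at [1.101, 0.423, 1.63, -0, 1.089, -0.019], TCP at [0.272, 0.563, 0.253] pointing down, gripper open.
Joint ranges: [-3, 3], [-0.9, 2.11], [0.09, 2.58], [-1.31, 4.45], [0.11, 2.69], [-2.54, 2.54]. Speed limits (rad/s): [2.39, 2.39, 3.01, 3.14, 3.14, 3.14].

## Interface

Orientations are given as a rotation vector (axis times angle).
In Python, from rig import manip gives the robot as it stands. The module is installed in compiled form; this text tells all that it offers. Calls block until the motion is done:
- manip.move_to(position, orientation): joint-space move of the TCP to a pose.
- manip.servo_line(position, orientation=None, rate=0.15): straight line of the TCP; orientation=None keeps the orientation; rate is the mean speed in m/s.
- manip.set_joints(angles): joint-space move.
- manip.command_gripper(opening, f_grip=None): finger opening in m; f_grip is the grip in N (None keeps the last); returns when the fingers have stopped.
- manip.hold(seconds).
- manip.solve_ik(position, orientation): joint angles nearest the present ones, or None.
- manip.camera(name): name is "scene" or "top" or "wrist"; returns a dict with "image" (400x640x3 uint8, red, green, blue), "fx", "fy", "cx", "cy" (pixels), "cam_to_world" (4x4, takes a point from camera to world coordinates); the wrist camera has in their place "mount" (4x4, takes a point from camera to tool coordinates, whose origin is the TCP and whose axes are the flange's). Camera axes: x right, y down, z forward; pixel columns grow to the right and rows downward; lengths in m; the calibration is good to about 2 mm. A picture is of the moment at which its call begins: read the wrist's pose just before it. There is no depth.
A pose or a line that the arm cannot do raises manip.IKError and nothing moves.
- manip.sign_off(): hands the job in; it is judged then, once.
Readings, each from a call of its own:
- manip.get_time(): time.
- manip.get_joint_positions(): joint angles.
- manip.get_joint_vel(): joint speeds.
- manip.get_tau(): joint torques, N m.
- manip.get_position(): TCP position.
- manip.get_ee_rot(): TCP orientation.
- manip.get_contact_force(): force on the tool from outside, world axes, zero at the start.
- manip.get_torque(): the same for the moment, N m.
- manip.get_width(): finger opening in m.
- manip.get_grip_force(): force on a finger pad.
Only numpy, scipy, OpenCV 4.12 (cv2) and the standard library are available. Lean on these libraries where they do the work, as an engineer would, in place of code of your own. Each camera call takes 0.05 s, during which the arm holds its last target. There are 200 camera calls.

## Working session

There is one attempt and no reset: what is moved stays moved. The work goes in short steps, each a Python script; the robot and the scene stay as the last script left them, time stands still between calls to the robot, and variables do not carry over. Pictures are saved under pics/ and viewed, at most 11 in all, crops included, and the job is handed in when it is done.

```bash
mkdir -p pics; cat > h.py <<'E'
import numpy as np, cv2
from rig import manip
from scipy.spatial.transform import Rotation as R
def snap(name,fn=None):
    p=np.array(manip.get_position()); o=np.array(manip.get_ee_rot())
    c=manip.camera(name); 
    if "cam_to_world" in c: T=np.array(c["cam_to_world"])
    else:
        W=np.eye(4); W[:3,:3]=R.from_rotvec(o).as_matrix(); W[:3,3]=p; T=W@np.array(c["mount"])
    if fn: cv2.imwrite(fn,c["image"][:,:,::-1])
    return c,T
def px2w(c,T,u,v,z):
    d=T[:3,:3]@np.array([(u-c["cx"])/c["fx"],(v-c["cy"])/c["fy"],1.]); 
    return T[:3,3]+d*(z-T[2,3])/d[2]
def w2px(c,T,P):
    q=T[:3,:3].T@(np.array(P)-T[:3,3]); return np.array([c["cx"]+c["fx"]*q[0]/q[2],c["cy"]+c["fy"]*q[1]/q[2]])
def down(yaw):  # tool z down, tool y axis at angle yaw+90.. : Rz(yaw)*Rx(pi)
    return (R.from_euler('z',yaw)*R.from_euler('x',np.pi)).as_rotvec()
E
python3 - <<'E'
from h import *
for n in("scene","top"):
    c,T=snap(n,f"pics/{n}0.png"); print(n,c["fx"],c["cx"],c["cy"],T.round(3).tolist())
print(manip.get_time(),manip.get_position(),R.from_rotvec(manip.get_ee_rot()).as_matrix().round(3).tolist())
c,T=snap("wrist");print(c["fx"],np.array(c["mount"]).round(3).tolist())
E
```

```text
scene 408.06338420237745 324.02271385822866 196.057247466246 [[0.076, 0.66, -0.747, 1.25], [0.997, -0.05, 0.057, -0.137], [0.0, -0.75, -0.662, 0.736], [0.0, 0.0, 0.0, 1.0]]
top 406.53568732968023 321.82595521700426 198.28502278671533 [[-0.006, -0.995, 0.099, 0.423], [-1.0, 0.009, 0.025, -0.092], [-0.026, -0.099, -0.995, 1.244], [0.0, 0.0, 0.0, 1.0]]
0.1 [0.27205315 0.56215633 0.25261335] [[-0.9, 0.436, -0.001], [0.436, 0.9, -0.001], [0.0, -0.001, -1.0]]
311.47901467353495 [[-0.0, -0.957, -0.289, 0.075], [1.0, -0.001, 0.001, -0.0], [-0.001, -0.289, 0.957, -0.12], [0.0, 0.0, 0.0, 1.0]]
```

View pics/top0.png

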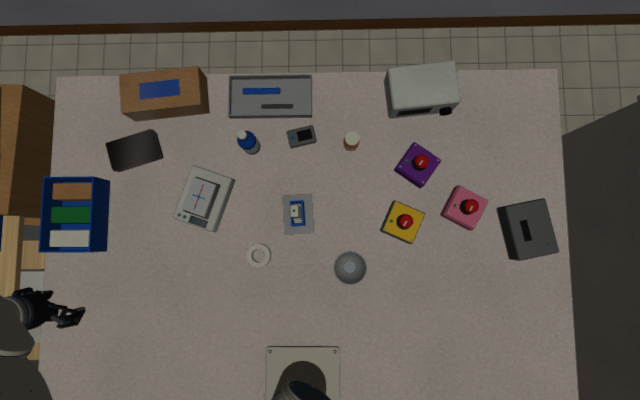

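View pics/scene0.png

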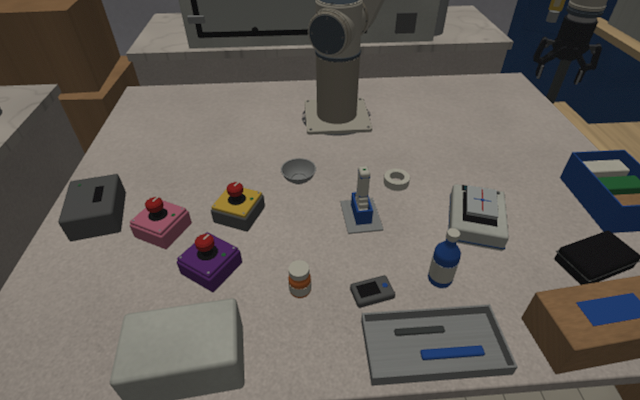

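In the top view there are three red mushrooms: on the yellow box (405,222), the pink box (470,207) and the purple box (421,162). The yellow one matches the description. The probe in its holder is at about (297,212) and the tester dot at about (199,197). Next is one close crop to check the choice.

```bash
python3 - <<'E'
from h import *
c,T=snap("top"); im=c["image"][:,:,::-1]
def crop(u,v,w,h,s): return cv2.resize(np.ascontiguousarray(im[v-h:v+h,u-w:u+w]),None,fx=s,fy=s,interpolation=cv2.INTER_CUBIC)
a=crop(404,222,25,28,8);b=crop(298,214,25,28,8)
d=cv2.resize(crop(204,199,33,37,8),(400,448))
cv2.imwrite("pics/c1.png",cv2.resize(np.hstack([a,d]),(800,448)))
hsv=cv2.cvtColor(im,cv2.COLOR_BGR2HSV)
def blob(m,u,v,r):
    k=np.zeros(m.shape,bool);k[v-r:v+r,u-r:u+r]=1;ys,xs=np.nonzero(m&k);return xs.mean(),ys.mean(),len(xs),cv2.minAreaRect(np.c_[xs,ys].astype(np.float32))
red=((hsv[...,0]<8)|(hsv[...,0]>172))&(hsv[...,1]>140)&(hsv[...,2]>60)
yel=(hsv[...,0]>18)&(hsv[...,0]<32)&(hsv[...,1]>120)
r=blob(red,405,222,14);print("red",r,px2w(c,T,r[0],r[1],.092))
y=blob(yel,404,222,26);print("yel",y,px2w(c,T,*y[3][0],.055))
g=(abs(hsv[...,0].astype(int)-110)<15)&(hsv[...,1]>120)
h=blob(g,298,214,22);print("pocket",h,px2w(c,T,*h[3][0],.051))
for p in cv2.boxPoints(h[3]):print(px2w(c,T,*p,.051).round(3))
tr=blob(((hsv[...,0]<12)|(hsv[...,0]>165))&(hsv[...,1]>60),200,197,22);print("line",tr,px2w(c,T,tr[0],tr[1],.078))
for p in cv2.boxPoints(tr[3]):print(px2w(c,T,*p,.078).round(3))
for n,u,v,z in(("bottle",241,135,.15),("meter",301,136,.02),("jar",352,135,.075),("tape",258,255,.025),("bowl",350,267,.04)):print(n,px2w(c,T,u,v,z).round(3))
E
```

```text
red (np.float64(405.5419847328244), np.float64(220.61068702290078), 131, ((405.5, 221.0), (12.0, 13.0), 90.0)) [ 0.47285332 -0.29820773  0.092     ]
yel (np.float64(403.02923976608184), np.float64(221.64795321637428), 855, ((403.2066345214844, 221.52462768554688), (32.934783935546875, 32.45630645751953), 23.498565673828125)) [ 0.47183599 -0.29800313  0.055     ]
pocket (np.float64(298.25925925925924), np.float64(213.1851851851852), 135, ((297.1221923828125, 212.56561279296875), (25.019269943237305, 13.413373947143555), 87.27368927001953)) [0.5006692  0.01146574 0.051     ]
[0.537 0.033 0.051]
[ 0.538 -0.007  0.051]
[ 0.465 -0.01   0.051]
[0.463 0.029 0.051]
line (np.float64(198.25), np.float64(196.39285714285714), 28, ((198.44520568847656, 195.97946166992188), (1.2874526977539062, 25.63201141357422), 20.556045532226562)) [0.54832861 0.29717063 0.078     ]
[0.515 0.311 0.078]
[0.585 0.286 0.078]
[0.584 0.282 0.078]
[0.514 0.307 0.078]
bottle [0.71  0.158 0.15 ]
meter [0.739 0.002 0.02 ]
jar [ 0.725 -0.152  0.075]
tape [0.376 0.131 0.025]
bowl [ 0.341 -0.142  0.04 ]
```

View pics/c1.png

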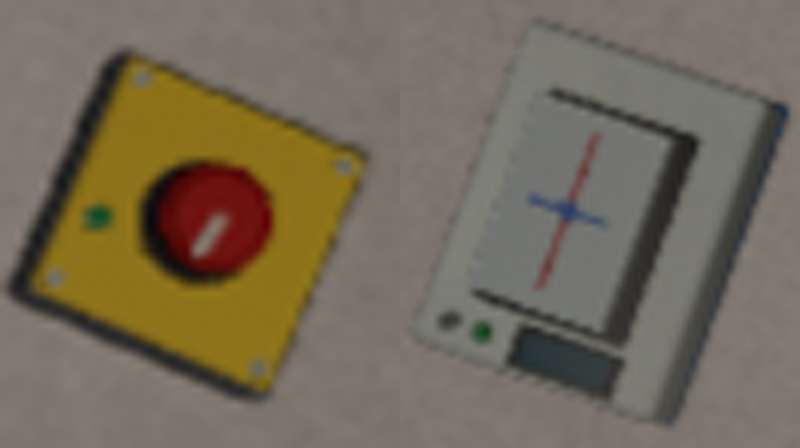

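The crop confirms the yellow box: bar tip at (195,250), green dot at (97,217), so a clockwise turn of about 1 rad brings the bar to the dot. The mushroom is near (0.472,-0.298), the pocket centre near (0.501,0.011) with its x roughly along world x, and the dot near (0.548,0.297) with the line at about -0.35 rad. Now I move above the mushroom for a close look.

```bash
python3 - <<'E'
from h import *
for nm,p in(("mush",(.472,-.298,.09)),("probe",(.5,.011,.113)),("tgt",(.548,.297,.17))):
    print(nm,[(round(y,2),None if (q:=manip.solve_ik(p,down(y))) is None else np.round(q[5],2)) for y in np.arange(-3,3.2,.5)])
manip.move_to([.44,-.2,.28],down(2.5) if manip.solve_ik([.472,-.298,.09],down(1.3)) is not None else down(0))
manip.move_to([.472,-.298,.2],manip.get_ee_rot())
print(manip.get_time(),manip.get_joint_positions(),manip.get_position(),manip.get_contact_force())
c,T=snap("wrist","pics/w1.png")
print(w2px(c,T,[.472,-.298,.098]))
E
```

```text
mush [(np.float64(-3.0), np.float64(-2.3)), (np.float64(-2.5), None), (np.float64(-2.0), None), (np.float64(-1.5), np.float64(2.49)), (np.float64(-1.0), np.float64(1.99)), (np.float64(-0.5), np.float64(1.49)), (np.float64(0.0), np.float64(0.99)), (np.float64(0.5), np.float64(0.49)), (np.float64(1.0), np.float64(-0.01)), (np.float64(1.5), np.float64(-0.51)), (np.float64(2.0), np.float64(-1.01)), (np.float64(2.5), np.float64(-1.51)), (np.float64(3.0), np.float64(-2.01))]
probe [(np.float64(-3.0), np.float64(-1.71)), (np.float64(-2.5), np.float64(-2.21)), (np.float64(-2.0), None), (np.float64(-1.5), None), (np.float64(-1.0), None), (np.float64(-0.5), np.float64(2.07)), (np.float64(0.0), np.float64(1.57)), (np.float64(0.5), np.float64(1.07)), (np.float64(1.0), np.float64(0.57)), (np.float64(1.5), np.float64(0.07)), (np.float64(2.0), np.float64(-0.43)), (np.float64(2.5), np.float64(-0.93)), (np.float64(3.0), np.float64(-1.43))]
tgt [(np.float64(-3.0), np.float64(-1.23)), (np.float64(-2.5), np.float64(-1.73)), (np.float64(-2.0), np.float64(-2.23)), (np.float64(-1.5), None), (np.float64(-1.0), None), (np.float64(-0.5), None), (np.float64(0.0), np.float64(2.05)), (np.float64(0.5), np.float64(1.55)), (np.float64(1.0), np.float64(1.05)), (np.float64(1.5), np.float64(0.55)), (np.float64(2.0), np.float64(0.05)), (np.float64(2.5), np.float64(-0.45)), (np.float64(3.0), np.float64(-0.95))]
3.5333 [-5.84168183e-01  3.96001674e-01  1.81960510e+00  4.42547933e-04
  9.27779302e-01 -1.51421608e+00] [ 0.47180398 -0.29754539  0.19953579] [0.17709563 0.16890728 0.25333486]
[319.98862835 210.41523767]
```

View pics/w1.png

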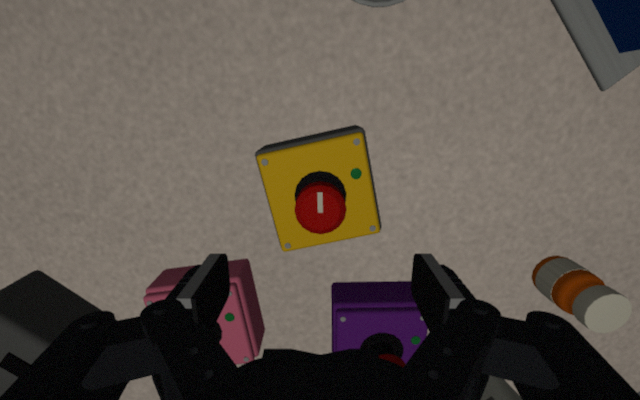

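The wrist view shows the yellow box's mushroom top at about (320,206), against a predicted (320,210), so the estimate is within about 3 mm. I'll correct for that, then grip, press, release and twist with force feedback.

```bash
python3 - <<'E'
from h import *
c,T=snap("wrist"); P=px2w(c,T,320,206,.098); print("top",P)
x,y=P[:2]; f=lambda:np.array(manip.get_contact_force()).round(1)
manip.servo_line([x,y,.13],rate=.15); f0=f()
manip.servo_line([x,y,.091],rate=.08); print(f0,f())
manip.command_gripper(.03,40); print("w",manip.get_width(),manip.get_grip_force(),f())
for k in range(1,9):
    manip.servo_line([x,y,.091-.0012*k],rate=.03); 
    F=f(); print(k,F,np.array(manip.get_position())[2])
    if F[2]-f0[2]>14: break
manip.hold(.3)
manip.servo_line([x,y,.0905],rate=.03); manip.hold(.2); print("up",f(),manip.get_time())
t0=manip.get_torque()[2]
for a in np.arange(.1,1.5,.1):
    manip.servo_line([x,y,.0905],down(2.5-a)); t=manip.get_torque()[2]-t0; print(round(a,1),round(t,3),end="; ")
    if abs(t)>.35: break
print(f(),manip.get_time())
E
```

```text
top [ 0.46978472 -0.29589515  0.098     ]
[ 0.3 -0.   0.1] [-0.9 -0.1 -0.1]
w 0.03803448795826766 39.750390050467104 [-2.1 -1.3  2.3]
1 [-1.4 -2.7  3.7] 0.08992608219343028
2 [-1.2 -2.7  4.4] 0.08865272101050756
3 [-1.9 -2.9  5.3] 0.08748528563073582
4 [-1.6 -2.8  5.6] 0.086382033527229
5 [-1.5 -1.9  6.3] 0.08522055123154944
6 [-2.5 -2.1  7.3] 0.08409366321203839
7 [-3.1 -0.5 14.2] 0.08351415173050367
up [-1.1 -5.   3.2] 8.05
0.1 0.011; 0.2 0.037; 0.3 0.035; 0.4 0.039; 0.5 0.017; 0.6 0.018; 0.7 0.127; 0.8 0.122; 0.9 0.033; 1.0 0.079; 1.1 0.321; 1.2 0.314; 1.3 0.689; [14.1  0.4  0.6] 11.3
```

Press bottomed out (14 N) and the torque rose at the end of the twist. Release, rise and verify.

```bash
python3 - <<'E'
from h import *
p=manip.get_position()
manip.command_gripper(.085); print(manip.get_contact_force(),manip.get_time())
manip.servo_line([p[0],p[1],.2],rate=.2)
c,T=snap("wrist"); a=c["image"][100:300,200:440,::-1]
manip.move_to([.5,.011,.27],down(0.0)); 
c,T=snap("wrist"); b=c["image"][:,:,::-1]
cv2.imwrite("pics/w2.png",np.hstack([cv2.resize(np.ascontiguousarray(a),(300,250)),cv2.resize(np.ascontiguousarray(b),(500,312))[:250]]))
cv2.imwrite("pics/w2b.png",b)
print(manip.get_time(),manip.get_joint_positions(),manip.get_position())
print(w2px(c,T,[.5,.011,.151]),w2px(c,T,[.5,.011,.051]))
E
```

```text
[-0.78236386  0.12591467 -0.3606233 ] 11.825
14.1917 [-2.70463243e-03  2.18718333e-01  1.88610008e+00 -1.43266518e-04
  1.03751680e+00  1.56831582e+00] [0.49994214 0.01051346 0.26956168]
[320.09939535 200.69445739] [320.13003582 174.31798445]
```

View pics/w2.png

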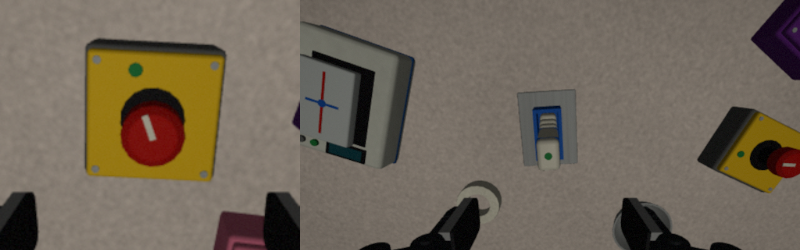

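View pics/w2b.png

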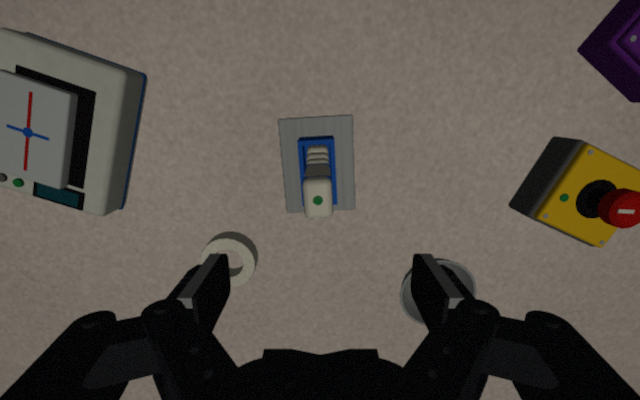

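In the left panel the bar points along the dot's direction (about 23° against 26°), so the twist is done. In the right panel the probe top is at (318,202), against a predicted (320,201), with yaw about 0.05. Before grasping I'll hover over the tester for one precise automatic measurement.

```bash
python3 - <<'E'
from h import *
c,T=snap("wrist"); print("probe top",px2w(c,T,318,202,.151).round(4),"dot",px2w(c,T,27,132,.078).round(4))
manip.move_to([.54,.295,.26],down(-.35))
c,T=snap("wrist","pics/w3.png"); im=c["image"][:,:,::-1]; hsv=cv2.cvtColor(im,cv2.COLOR_BGR2HSV).astype(int)
uv=w2px(c,T,[.548,.297,.078]).astype(int); print(uv,manip.get_time())
k=np.zeros(hsv.shape[:2],bool);k[max(uv[1]-60,0):uv[1]+60,uv[0]-60:uv[0]+60]=1
red=((hsv[...,0]<10)|(hsv[...,0]>170))&(hsv[...,1]>120)&k; blu=(abs(hsv[...,0]-110)<12)&(hsv[...,1]>110)&k
for m in(red,blu):
    ys,xs=np.nonzero(m); W=np.array([px2w(c,T,u,v,.078)[:2] for u,v in zip(xs,ys)])
    (cx,cy),(w,h),a=cv2.minAreaRect(W.astype(np.float32)*1000); e=np.linalg.eigh(np.cov(W.T))[1][:,1]
    print(len(xs),"rect",cx,cy,w,h,"mean",W.mean(0),"yaw",np.arctan(e[1]/e[0]))
E
```

```text
probe top [0.499  0.0126 0.151 ] dot [0.5483 0.2983 0.078 ]
[314 175] 15.4
167 rect 531.8607177734375 297.5046691894531 105.67740631103516 29.765474319458008 mean [0.54794336 0.29785585] yaw -0.2978321527714405
133 rect 519.89306640625 299.28125 43.414852142333984 64.72114562988281 mean [0.54680477 0.29759752] yaw 1.0237646571700627
```

View pics/w3.png

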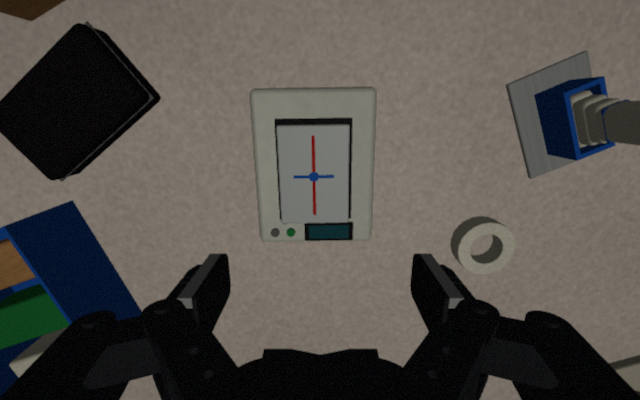

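The wrist view shows the dot at (314,177) and the red line from (313,136) to (315,214). The dot is at about (0.548,0.298) in every view. Now I grasp the probe and lift it.

```bash
python3 - <<'E'
from h import *
c,T=snap("wrist"); A=px2w(c,T,313.2,136,.078);B=px2w(c,T,315,214,.078);D=px2w(c,T,314,177,.078)
d=A-B; print("yaw",np.arctan2(d[1],d[0]),np.linalg.norm(d),"dot",D)
f=lambda:np.array(manip.get_contact_force()).round(1)
x,y,o=.499,.0118,down(.05)
manip.move_to([x,y,.26],o)
manip.servo_line([x,y,.19],rate=.2); print(f())
manip.servo_line([x,y,.114],rate=.1); print(f())
manip.command_gripper(.015,50); print("w",manip.get_width(),manip.get_grip_force(),f())
manip.servo_line([x,y,.15],rate=.06); print(f())
manip.servo_line([x,y,.26],rate=.12); manip.hold(.2); print(f(),manip.get_width(),manip.get_time())
c,T=snap("wrist","pics/w4.png")
E
```

```text
yaw -0.334135983958153 0.07879790389812134 dot [0.54725122 0.29758339 0.078     ]
[0.5 0.8 0.8]
[-0.3  0.2  0.2]
w 0.023103121009748137 49.04898226261139 [-1.7  1.6  5. ]
[-0.3  0.1 -1. ]
[ 0.5  1.  -2.9] 0.02374481035402232 20.5583
```

View pics/w4.png

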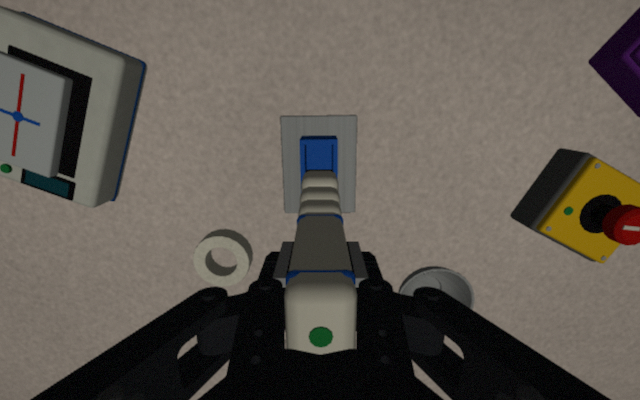

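The probe is held cleanly (width 23.7 mm), with its top dot at (320,337) and the head end at (320,172). I'll compute its offset in the tool frame, then go above the target.

```bash
python3 - <<'E'
from h import *
c=manip.camera("wrist");M=np.array(c["mount"])
def tl(u,v,z):
    d=M[:3,:3]@np.array([(u-c["cx"])/c["fx"],(v-c["cy"])/c["fy"],1]);return M[:3,3]+d*(z-M[2,3])/d[2]
print(tl(320,337,-.037),"end",tl(320,172,.103),"pred end px",w2px(c,M,[.028,0,.103]),w2px(c,M,[.029,0,.09]),w2px(c,M,[.017,0,-.037]),w2px(c,M,[-.017,0,-.037]))
manip.move_to([.548,.298,.26],down(-.336)); manip.servo_line([.548,.298,.2],rate=.12)
manip.hold(.2);print(manip.get_time(),manip.get_position(),manip.get_contact_force(),manip.get_joint_positions())
snap("wrist","pics/w5.png"); s,_=snap("scene"); t,_=snap("top")
a=s["image"][120:270,400:560,::-1];b=t["image"][140:260,140:268,::-1]
cv2.imwrite("pics/s5.png",np.hstack([cv2.resize(np.ascontiguousarray(i),(400,375),interpolation=cv2.INTER_CUBIC) for i in(a,b)]))
E
```

```text
[ 0.00182378 -0.00037078 -0.037     ] end [ 0.02679425 -0.00046355  0.103     ] pred end px [320.63668784 170.36926036] [320.65963152 172.68594612] [321.1828067  295.96123299] [321.12321109 383.16048111]
22.625 [0.54855719 0.2982218  0.20105818] [-0.9898062   0.01963979 -2.4262658 ] [ 4.78905774e-01  4.82352916e-01  1.67018871e+00 -3.42146604e-05
  9.87209858e-01  2.38574760e+00]
```

View pics/w5.png

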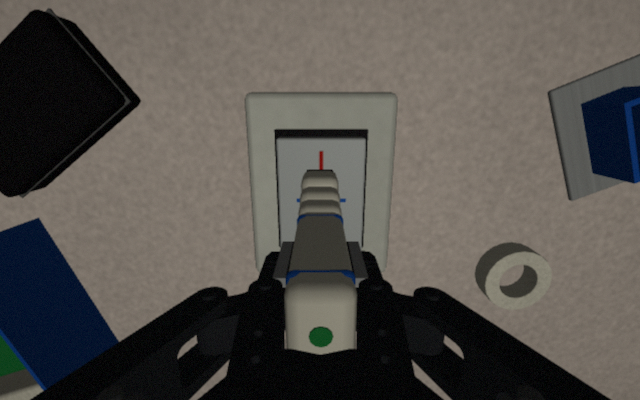

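View pics/s5.png

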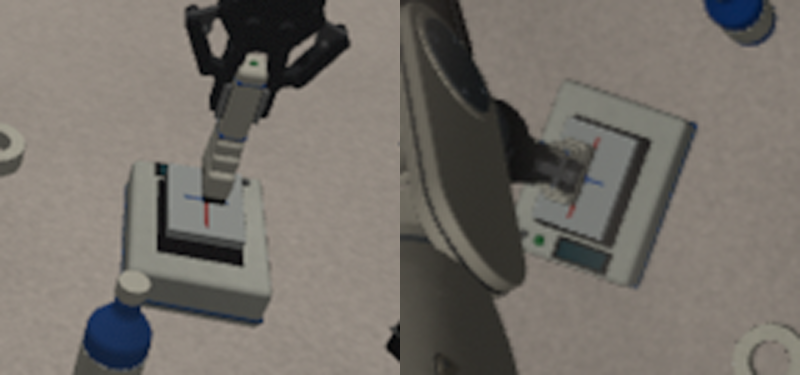

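In the wrist view the probe lies on the red line (end at (321,151)) and is symmetric about the blue line at row 200. The scene view shows it upright. Now I lower it with force feedback.

```bash
python3 - <<'E'
from h import *
o=down(-.336); x,y=.5475,.298
fz=lambda:np.mean([(manip.hold(.03),manip.get_contact_force()[2])[1] for _ in range(4)])
manip.servo_line([x,y,.187],o,rate=.06); manip.hold(.2); b=fz(); z=.187; print("base",b,manip.get_position())
while z>.170:
    z-=.001; manip.servo_line([x,y,z],o,rate=.02); F=fz()-b; print(round(z,3),round(F,2),end="; ")
    if F>6.3: break
manip.hold(1.0); print(fz()-b,manip.get_position(),manip.get_width(),manip.get_grip_force(),manip.get_time())
snap("wrist","pics/w6.png")
E
```

```text
base -1.9647664526565642 [0.54762632 0.29804933 0.18719148]
0.186 -0.16; 0.185 -0.31; 0.184 0.0; 0.183 0.1; 0.182 0.11; 0.181 1.55; 0.18 2.57; 0.179 3.52; 0.178 4.11; 0.177 5.63; 0.176 5.5; 0.175 6.2; 0.174 7.1; 7.158901695988778 [0.54762371 0.2980618  0.17418066] 0.023670176144744915 49.6397066116333 29.5917
```

View pics/w6.png

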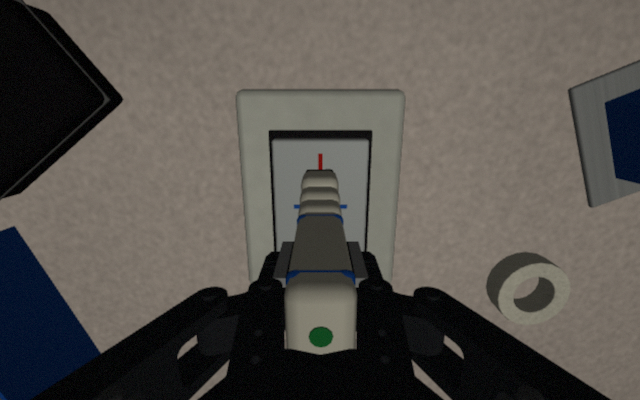

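The probe still lies on the line with about 11–12 mm of red showing past the foot (12 expected). The push is a steady 7.2 N, about half the plate's travel. I'm handing it in.

```bash
python3 -c "
from rig import manip
print(manip.sign_off())"
```

```text
the job is handed in; nothing more can be done
None
```

I pressed and released the mushroom and twisted it clockwise to the green dot, then handed in still holding the probe upright on the blue dot along the red line, pushing a steady 7.2 N (about half the plate's travel); the hand-in call returned no verdict.

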